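Clear the right end of the double-ended gauge, close and zero it

ROBOT

A 6-joint arm with a two-finger parallel gripper is mounted at the origin on the work surface. World frame = base frame: x ahead of the robot, y to its left, z up, the work surface at z = 0. Lengths are in mm, angles in degrees, forces in N, time in s.
With the tool pointing down it reaches from about 350 to 850 mm from the base axis. Payload 8.1 kg.
Tool frame: the origin (TCP) lies midway between the tips of the shut fingers; the grasp point (between the pads) lies 19 mm behind it (r.pinch_z is the distance from the TCP to the grasp point, in mm); z points along the fingers, y is the line along which they close (so a half turn about z gives the same grasp; the last joint's range is limited). The gripper opens to 85 mm and grips with 20 to 120 N. Pads are 22 mm wide; open, the fingers measure 114 mm over their backs; the gripper's body (76 mm by 85 mm) begins 54 mm behind the grasp point. The pads swing forward as they close: fully open they stand 13 mm farther back than shut.
Start: joints at [62.315, 7.471, 85.268, -0, 87.261, -4.893], TCP at [232.414, 553.163, 231.292] pointing down, gripper open.
Joint ranges: [-169.43, 169.43], [-51.17, 129.36], [1.28, 143.12], [-76.62, 256.62], [0, 156.53], [-152.29, 152.29]. Speed limits (degrees/s): [136.94, 136.94, 159.86, 180, 180, 180].

INTERFACE

Orientations are given as [roll, pitch, yaw] about the fixed x, y, z axes, in that order (R = Rz(yaw) Ry(pitch) Rx(roll)).
In Python, from bench import r gives the robot as it stands.
- The arm moves only by the shell command python3 -m jog 'ROWS' [OPENING] [FORCE]. ROWS is JSON, one flat list of numbers, 6 for each row, row after row: the shift along the tool's x, y, z in m, then the turn, a rotation vector about the tool's x, y, z in rad. A call has 1 to 8 rows; each row is the pose to reach, as a shift and turn from the pose commanded when the call began, along the tool's axes at that moment; what a row does not reach only later rows make up. A row lasts 1/8 s, in which the tool goes at most 62.5 mm and 10.7 degrees, less where a joint would pass 70% of its speed; a pose out of reach is approached as far as the arm can. A call with a gripper value outside its range is refused whole. OPENING is the opening, from -1 (shut) to 1 (fully open), set as the call begins (- or left out, the last holds). The fingers move at their own pace and stop on an object; FORCE is the grip in N (left out, the last holds). Time passes only in rows, so rows that repeat a pose let the fingers close. It gives the time, the measured TCP pose, the force, the opening and the grip force at its end, in the units of the state.
- r.sense(): the state, without advancing time (a new reading comes with each control period).
- r.snapshot(name): name is "scene" or "top" or "wrist"; returns a dict with "pixels" (400x640x3 uint8, red, green, blue), "range_z" (400x640 float32, mm along the optical axis (not along the pixel's ray), 0 where there is no reading), "K" (3x3 intrinsics, pixels), "rvec" (rotation vector, rad) and "tvec" (3), from world to camera coordinates, as OpenCV has them. Camera axes: x right, y down, z forward; pixel columns grow to the right and rows downward; lengths in mm; the calibration is good to about 2 mm. A picture is of the moment at which its call begins.
- r.hand_in(): hands the job in; it is judged then, once.
Trained networks look in a picture, given as the dict that the camera call returned (one of the last four; its "shot" number tells which), for a name from the list of things; names that differ only in an ending like _2 or _b are one class to them, and where a whole thing is asked for, a point or a joint stands for the part that bears it (a point fixed in the world has none). Each returns a list of dicts, best first, with "score" (0 to 1); they miss things now and then, are a little off and sometimes report something else, mostly with a low value. They report only what shows in the picture. A call takes as long as a camera call.
- r.look_for(picture, target): "bbox" ([left, top, right, bottom] in pixels, round what is visible of it).
- r.outline_of(picture, target): "region" (400x640 bool, what is visible of it) and "bbox" ([left, top, right, bottom] in pixels, round what is visible of it).
The state is a dict: "time": time; "joint_pos": joint angles; "qd": joint speeds; "joint_efforts": joint torques, N m; "tool_pos": TCP position; "tcp_rot": TCP orientation; "ft_force": force on the tool from outside, world axes, zero at the start; "wrist_torque": the same for the moment, N m; "finger_gap": finger opening in mm; "grip_force": force on a finger pad.
Only numpy, scipy, OpenCV 4.12 (cv2) and the standard library are available. Lean on these libraries where they do the work, as an engineer would, in place of code of your own. Each camera call takes 0.05 s, during which the arm holds its last target. There are 200 camera calls.

TASK

The double-ended length gauge has to be zeroed at one of its ends: the square wooden block standing in one of its two gaps is still to be measured there and must stay as it is, while the turned piece left in the other gap is in the way. Pull or push that turned piece out onto the bench, leave the other things on the bench where they are, and slide the carriage gently towards the cleared end until the jaws there are fully closed. Only then take the awl from its wooden block, press the recessed zero button on the carriage all the way down with the awl's tip, without forcing anything, and stand the awl back in its block.

Things in the scene. Friction and masses are not known exactly. Their poses are not given: they have to be found in the camera images.
- gauge: Length gauge fixed to the bench, yawed up to 0.22 rad. Origin on the bench under the rail's front face, halfway along; y runs along the rail, z up. Aluminium rail: x 0 to 50, y -165 to 165 mm, 30 mm high. In front of the rail (x below 0) is bare bench: a piece in a gap stands there, its centre at x -75 to -62 and y 75 to 95 or -95 to -75 mm, 40 mm or more clear of the rail.
- left_face (a point): Centre of the measuring face of the +y fixed jaw, which is gauge y = 130 mm, at gauge x -50, z 23. That jaw is a grey block, gauge x -100 to 50, y 130 to 155, 46 mm high.
- right_face (a point): The same for the fixed jaw at the other end: measuring face at gauge y = -130 mm, jaw from there to y = -155.
- carriage (a joint): Position of the carriage's middle along the gauge's y in m: 0.108 closed on the +y jaw, -0.108 closed on the -y jaw, both hard stops. Black block on the rail, gauge x -5 to 55, z 34 to 56, 44 mm along y; in front of it an equally wide steel jaw, x -100 to -5, z 4 to 44. About 2 N of dry friction; stays where it is left. Can be pushed on the block's side face above the rail.
- well (a point): Centre of the mouth of the round well in the carriage's top face, at gauge x 11, z 56 mm, in the middle of the carriage's width. The well is 11 mm across; the zero button, 9 mm across, lies 6 mm below the mouth. Moves with the carriage. A flat dark display lies beside it (towards +x).
- zero (a joint): Travel of the spring zero button in the well: 0 up, 0.005 m fully down. It starts to move at 1.4 N and bottoms at 4.9 N, and springs back.
- awl: Blunt scratch awl, 138 mm long, 70 g. Origin at the centre of the tip, z along the awl from tip to handle end. Steel shank 6 mm in diameter from 0 to 52 mm, then a turned wooden handle with a flat shoulder 20 mm across at 52 mm, 19 to 24 mm thick; 21 mm thick from 90 to 118 mm. It stands upright in its block, hanging by its shoulder, the tip 8 mm above the bench.
- block: Dark wooden block fixed to the bench, 60 x 60 mm and 60 mm high, origin at the centre of its underside. In its top, at the centre, an upright hole 15 mm in diameter and 58 mm deep holds the awl. The block stands on the robot's left or on its right.
- knob_piece: Turned pale wooden cabinet knob standing on its foot, 38 mm at its widest, 42 mm high, 30 g; waist 22 mm thick at 14 to 18 mm height. Origin at the centre of its underside.
- square_piece: Sawn pale wooden block 36 x 36 mm and 30 mm high, 30 g. Origin at the centre of its underside.
- bobbin_piece: Turned pale wooden bobbin standing on end, 40 mm in diameter with a narrower waist, 34 mm high, 30 g. Origin at the centre of its underside.
- centre: Steel drive centre for a lathe, standing with its point up, 34 mm at its collar, 55 mm high, 150 g. Origin at the centre of its underside.
- jar: Closed glass jar with a dark lid, 60 mm in diameter, 85 mm high, standing on the side of the bench away from the awl's block. Origin at the centre of its underside.

How it is judged (in metres and radians):
On the way, in this order (a step that is already met when the one before it is completed fails the run):
1. the carriage is closed on a fixed jaw (gap under 1.8 mm) ((value of joint carriage above 0.1062 m or value of joint carriage below -0.1062 m)), for 0.2 s.
2. the zero button is pressed down (over 4 mm of its 5 mm) by the awl, with the jaws closed (value of joint zero above 0.004 m and contact force between awl and gauge above 1 N and (value of joint carriage above 0.1062 m or value of joint carriage below -0.1062 m)), for 0.1 s.
At the end, for the whole second after the job is handed in: The carriage is closed on the cleared end (gap under 1.8 mm), the button is up (within 1 mm), the square block is within 10 mm of its start, the awl stands in its block (tip within 9 mm of its axis, under 13 mm high, leaning under 0.15 rad) and all pieces rest on the bench ((value of joint carriage above 0.1062 m or value of joint carriage below -0.1062 m) and distance of square_piece from where it was at the start of the episode below 0.01 m and value of joint zero below 0.001 m and horizontal distance between awl and block below 0.009 m and z of awl in the frame of block below 0.013 m and angle between awl's own z axis and vertical below 0.15 rad and linear speed of each of awl, knob_piece, square_piece, bobbin_piece below 0.02 m/s and height (world z) of knob_piece between -0.01 and 0.026 m and height (world z) of square_piece between -0.01 and 0.026 m and height (world z) of bobbin_piece between -0.01 and 0.026 m); the robot touches nothing.
It fails at once if the square block is moved (over 10 mm) or tipped (distance of square_piece from where it was at the start of the episode above 0.01 m or angle between square_piece's own z axis and vertical above 0.3 rad).
It fails at once if both turned pieces are moved (over 20 mm) (distance of each of knob_piece, bobbin_piece from where it was at the start of the episode above 0.02 m).
It fails at once if the jar or the drive centre is moved over 20 mm or tipped (distance of any of jar, centre from where it was at the start of the episode above 0.02 m or angle between any of jar, centre's own z axis and vertical above 0.3 rad).
It fails at once if the zero button is pressed (over 3 mm) while the jaws are open at both ends (over 4 mm) (value of joint zero above 0.003 m and value of joint carriage between -0.104 and 0.104 m).
It fails at once if the gauge is forced (over 40 N) (contact force between anything else and gauge above 40 N).
It also fails if it takes over 72 s, if anything falls off the work surface, if the arm or the gripper's body presses on something with over 40 N, if the wrist force passes 120 N, or if a joint passes its speed limit or range.

## Working session

There is one attempt and no reset: what is moved stays moved. The work goes in short steps, Python scripts to look and compute and a shell command to move; the robot and the scene stay as the last step left them, time stands still between calls to the robot, and variables do not carry over. Pictures are saved under pics/ and viewed, at most 10 in all, crops included, and the job is handed in when it is done.

```bash
ls; mkdir -p pics; cat > h.py <<'E'
import numpy as np, cv2
from bench import r
def cloud(s):
    z=s["range_z"].astype(float); K=np.array(s["K"]); R=cv2.Rodrigues(np.array(s["rvec"],float))[0]; t=np.array(s["tvec"],float).ravel()
    v,u=np.mgrid[0:400,0:640]
    p=np.stack([(u-K[0,2])/K[0,0]*z,(v-K[1,2])/K[1,1]*z,z],-1)
    w=(p-t)@R; w[z<=0]=np.nan
    return w
def save(s,n): cv2.imwrite(f"pics/{n}.png",s["pixels"][:,:,::-1])
E
python3 - <<'E'
from h import *
print(r.sense())
for c in ("top","scene"):
    s=r.snapshot(c); save(s,c); w=cloud(s)
    np.save(f"pics/{c}_w.npy",w)
    for n in ["gauge","carriage","well","awl","block","knob_piece","square_piece","bobbin_piece","centre","jar"]:
        for o in r.outline_of(s,n)[:2]:
            q=w[o["region"]]; q=q[~np.isnan(q[:,0])]
            if len(q): print(c,n,round(o["score"],2),o["bbox"],np.median(q,0).round(),np.percentile(q,2,axis=0).round(),np.percentile(q,98,axis=0).round())
E
```

```text
pics
{'time': 0.0, 'joint_pos': array([ 6.23122432e+01,  7.51591564e+00,  8.53288464e+01, -1.22566852e-03,
        8.72610438e+01, -4.89306748e+00]), 'qd': array([ 0.0606946 ,  0.02351432,  0.02413298,  0.0619504 , -0.02080319,
        0.01863362]), 'joint_efforts': array([-8.53048768e-04, -5.69408333e+01, -5.00539541e+01, -4.93176558e-04,
        1.48686091e-02,  1.18070452e-05]), 'tool_pos': array([232.191018  , 552.66144578, 230.24015619]), 'tcp_rot': array([-1.79894475e+02, -7.80515486e-03,  1.57205363e+02]), 'ft_force': array([ 0.31810338, -0.33342322, -0.76603441]), 'wrist_torque': array([-0.01529764, -0.00849572, -0.01354844]), 'grip_force': 0.0, 'finger_gap': 85.37091233359538}
top gauge 0.82 [261.0, 157.9, 393.2, 224.2] [618. -15.  40.] [ 512. -163.    7.] [668. 146.  57.]
top carriage 0.74 [317.1, 160.0, 337.5, 224.2] [587. -19.  45.] [513. -42.  27.] [665.   4.  59.]
top well 0.87 [321.2, 157.2, 338.7, 227.2] [586. -18.  45.] [514. -42.   6.] [666.   4.  59.]
top awl 0.61 [472.6, 230.8, 493.2, 243.5] [ 492. -357.  125.] [ 485. -369.   66.] [ 503. -353.  146.]
top block 0.6
[... 1220 characters left out ...]
193.8, 181.5, 237.1] [ 518. -354.   45.] [ 463. -393.   -1.] [ 532. -325.   61.]
scene block 0.49 [301.6, 202.4, 337.9, 257.8] [629. -18.  43.] [518. -42.  12.] [676.   9.  57.]
scene knob_piece 0.79 [218.8, 224.8, 237.3, 251.1] [ 592. -213.   32.] [ 571. -230.    1.] [ 600. -198.   42.]
scene square_piece 0.66 [344.5, 206.4, 359.3, 221.7] [554.  68.  25.] [527.  53.   2.] [561.  90.  31.]
scene bobbin_piece 0.9 [270.7, 217.5, 292.3, 232.8] [559. -93.  29.] [ 534. -111.    1.] [569. -75.  35.]
scene centre 0.44 [221.8, 222.9, 238.5, 247.9] [ 592. -213.   31.] [ 572. -230.    0.] [ 600. -198.   42.]
scene jar 0.68 [457.1, 170.2, 487.8, 208.7] [535. 368.  54.] [498. 351.   4.] [546. 398.  85.]
```

```bash
cat > fit.py <<'E'
from h import *
from scipy.optimize import minimize
s=r.snapshot("top"); save(s,"t2")
w=np.concatenate([cloud(s).reshape(-1,3),cloud(r.snapshot("scene")).reshape(-1,3)]); w=w[~np.isnan(w[:,0])]
w=w[(w[:,0]>450)&(w[:,0]<720)&(abs(w[:,1]+10)<190)]
rail=w[(abs(w[:,2]-30)<2.5)&(w[:,0]>590)]; jaw=w[(abs(w[:,2]-46)<2)]; blk=w[(abs(w[:,2]-56)<2.5)]
def loc(p,P):
    c,sn=np.cos(P[2]),np.sin(P[2]); d=p[:,:2]-P[:2]
    return d@np.array([[c,-sn],[sn,c]])
def box(q,x0,x1,y0,y1):
    return np.maximum(0,np.maximum(x0-q[:,0],q[:,0]-x1))+np.maximum(0,np.maximum(y0-q[:,1],q[:,1]-y1))
def cost(P):
    a=box(loc(rail,P),0,50,-165,165); j=loc(jaw,P); j=np.c_[j[:,0],abs(j[:,1])]
    b=box(j,-100,50,130,155); k=box(loc(blk,P),-5,55,P[3]-22,P[3]+22)
    return sum(np.minimum(e,8).sum() for e in (a,b,k))
best=min((minimize(cost,[617+5,-12,y,-5],method="Nelder-Mead",options=dict(initial_simplex=np.array([[617,-12,y,-5],[632,-12,y,-5],[617,3,y,-5],[617,-12,y+.08,-5],[617,-12,y,10]]),maxiter=2000)) for y in np.linspace(-.2,.2,9)),key=lambda m:m.fun)
P=best.x; print(P,np.degrees(P[2]),best.fun/(len(rail)+len(jaw)+len(blk)))
for nm,q in (("rail",rail),("jaw",jaw),("blk",blk)):
    q=loc(q,P); print(nm,len(q),np.percentile(q,[2,98],axis=0).round(1).tolist())
np.save("P.npy",P)
E
python3 fit.py
```

```text
[ 6.12522026e+02 -6.31616564e+00  7.04261729e-02 -9.13345292e+00] 4.035122476717843 0.6869710288438015
rail 3279 [[0.5, -160.1], [50.0, 156.4]]
jaw 2126 [[-96.9, -152.5], [48.3, 152.8]]
blk 751 [[-4.8, -30.9], [54.5, 12.1]]
```

View pics/top.png

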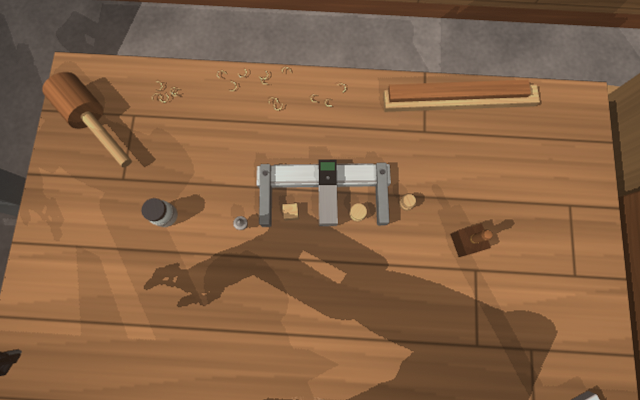

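```bash
cat > go.py <<'E'
import sys
from h import *
from scipy.spatial.transform import Rotation as Ro
def g2w(x,y):
    P=np.load("P.npy"); c,s=np.cos(P[2]),np.sin(P[2]); return P[:2]+[c*x-s*y,s*x+c*y]
def delta(x,y,z,yaw):
    s=r.sense(); R=Ro.from_euler("xyz",s["tcp_rot"],degrees=True); T=Ro.from_euler("xyz",[180,0,yaw],degrees=True)
    d=R.inv().apply(np.array([x,y,z])-s["tool_pos"])/1000; v=(R.inv()*T).as_rotvec()
    print("shift",d.round(4).tolist(),"turn",v.round(4).tolist(),"t",s["time"],"F",s["ft_force"].round(1),"gap",round(s["finger_gap"],1))
if __name__=="__main__":
    a=list(map(float,sys.argv[2:])); x,y=(a[:2] if sys.argv[1]=="w" else g2w(*a[:2])); print("target",round(x,1),round(y,1)); delta(x,y,a[2],a[3])
E
python3 go.py w 548.5 -94 180 94.04; python3 go.py g -70 -83 180 94
```

```text
target 548.5 -94.0
shift [-0.5421, -0.4742, 0.0513] turn [0.0, 0.0, 1.1025] t 1.2 F [-0.9 -0.7 -0.7] gap 85.5
target 548.5 -94.0
shift [-0.5421, -0.4742, 0.0513] turn [0.0, 0.0, 1.1032] t 1.2 F [-0.9 -0.7 -0.7] gap 85.5
```

```bash
python3 -m jog '[-0.25,-0.22,0,0,0,0.5, -0.542,-0.474,0.02,0,0,1.1, -0.542,-0.474,0.02,0,0,1.1, -0.542,-0.474,0.05,0,0,1.1, -0.542,-0.474,0.05,0,0,1.1, -0.542,-0.474,0.05,0,0,1.1, -0.542,-0.474,0.05,0,0,1.1, -0.542,-0.474,0.05,0,0,1.1]' 1 30; python3 go.py w 548.5 -94 180 94.04
```

```text
time: 2.2
tool_pos: [452.0, 103.1, 200.8]
tcp_rot: [179.9, -0.0, 94.2]
ft_force: [1.3, 0.4, -0.6]
finger_gap: 85.6
grip_force: 0.0
target 548.5 -94.0
shift [-0.2036, 0.0818, 0.0208] turn [0.0013, -0.0002, 0.0025] t 2.2 F [ 1.3  0.4 -0.6] gap 85.6
```

```bash
python3 -m jog '[-0.204,0.082,0.02,0,0,0, -0.204,0.082,0.02,0,0,0, -0.204,0.082,0.02,0,0,0, -0.204,0.082,0.02,0,0,0, -0.204,0.082,0.02,0,0,0, -0.204,0.082,0.02,0,0,0]'; python3 go.py w 548.5 -94 180 94.04
python3 - <<'E'
from h import *
P=np.load("P.npy")
s=r.snapshot("wrist"); save(s,"w1"); w=cloud(s)
q=w.reshape(-1,3); q=q[~np.isnan(q[:,0])]
for nm,zz,tol in (("bob",34,3),("sq",30,3)):
    m=q[abs(q[:,2]-zz)<tol]; c,sn=np.cos(P[2]),np.sin(P[2]); L=(m[:,:2]-P[:2])@np.array([[c,-sn],[sn,c]])
    k=(L[:,0]<-30)&(L[:,0]>-105)&(abs(L[:,1]+82 if nm=="bob" else L[:,1]-82)<32)
    if k.sum(): print(nm,k.sum(),L[k].min(0),L[k].max(0),L[k].mean(0), m[k].mean(0))
E
```

```text
time: 2.95
tool_pos: [547.7, -92.0, 180.4]
tcp_rot: [-180.0, -0.0, 94.2]
ft_force: [0.1, 0.9, 0.1]
finger_gap: 85.5
grip_force: 0.0
target 548.5 -94.0
shift [-0.002, 0.0007, 0.0004] turn [-0.0004, -0.0005, 0.0023] t 2.95 F [0.1 0.9 0.1] gap 85.5
bob 1618 [ -88.07700912 -101.62733254] [-49.44568639 -62.64683313] [-68.78131496 -81.49848631] [549.64609602 -92.45262703  33.70639604]
```

View pics/w1.png

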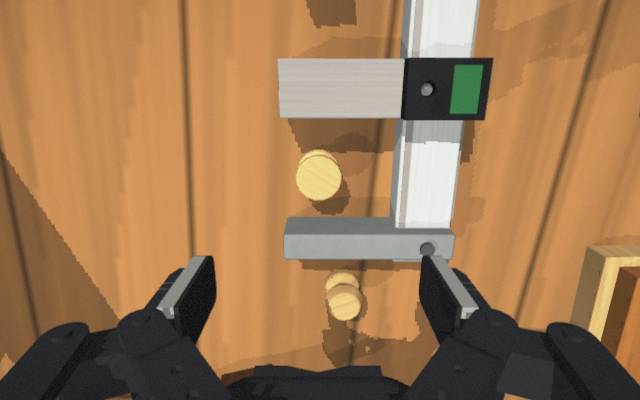

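```bash
python3 -m jog '[-0.0005,0.002,0.05,0,0,0, -0.0005,0.002,0.1,0,0,0, -0.0005,0.002,0.13,0,0,0, -0.0005,0.002,0.155,0,0,0, -0.0005,0.002,0.170,0,0,0, -0.0005,0.002,0.176,0,0,0, -0.0005,0.002,0.176,0,0,0]' && python3 -m jog '[0,0,0,0,0,0,0,0,0,0,0,0,0,0,0,0,0,0,0,0,0,0,0,0,0,0,0,0,0,0,0,0,0,0,0,0]' -1 30
```

```text
time: 3.88
tool_pos: [550.3, -92.6, 5.0]
tcp_rot: [180.0, 0.0, 94.2]
ft_force: [0.5, -0.1, 0.5]
finger_gap: 85.6
grip_force: 0.0
time: 4.62
tool_pos: [550.6, -93.1, 5.3]
tcp_rot: [179.9, 0.0, 94.2]
ft_force: [-1.2, 0.6, 5.5]
finger_gap: 38.4
grip_force: 30.0
```

```bash
python3 -m jog '[0,0,-0.004,0,0,0, 0,-0.015,-0.005,0,0,0, 0,-0.04,-0.005,0,0,0, 0,-0.07,-0.005,0,0,0, 0,-0.095,-0.005,0,0,0, 0,-0.105,-0.004,0,0,0, 0,-0.105,0,0,0,0, 0,-0.105,0,0,0,0]' && python3 -m jog '[0,0,0,0,0,0,0,0,0,0,0,0,0,0,0,0,0,0,0,0,0,0,0,0]' 1 && python3 -m jog '[0,0,-0.04,0,0,0, 0,0,-0.10,0,0,0, 0,0,-0.13,0,0,0, 0,0,-0.13,0,0,0]' -1
python3 - <<'E'
from h import *
s=r.snapshot("scene"); w=cloud(s)
for n in ["bobbin_piece","square_piece","knob_piece"]:
    for o in r.outline_of(s,n)[:1]:
        q=w[o["region"]]; q=q[~np.isnan(q[:,0])]; print(n,o["score"],np.percentile(q,[3,50,97],axis=0).round().tolist())
E
python3 go.py g 30 40 150 4.04
```

```text
time: 5.62
tool_pos: [446.1, -100.8, 5.0]
tcp_rot: [180.0, 0.0, 94.2]
ft_force: [-3.7, -0.8, 6.8]
finger_gap: 37.9
grip_force: 30.9
time: 6.12
tool_pos: [445.3, -100.5, 4.4]
tcp_rot: [-180.0, -0.0, 94.2]
ft_force: [-0.3, 0.1, 0.0]
finger_gap: 85.4
grip_force: 0.0
time: 6.62
tool_pos: [447.5, -101.3, 137.8]
tcp_rot: [179.7, 0.1, 94.2]
ft_force: [-0.1, -0.2, -0.4]
finger_gap: 12.8
grip_force: 0.0
bobbin_piece 0.56 [[433.0, -118.0, 1.0], [458.0, -101.0, 27.0], [466.0, -83.0, 35.0]]
square_piece 0.72 [[493.0, 53.0, -2.0], [552.0, 69.0, 23.0], [561.0, 90.0, 30.0]]
knob_piece 0.52 [[573.0, -228.0, 2.0], [592.0, -213.0, 32.0], [600.0, -199.0, 41.0]]
target 639.6 35.7
shift [0.1213, 0.2048, -0.0175] turn [-0.0028, 0.0011, 1.5732] t 6.825 F [-0.7 -0.2  0.5] gap -0.0
```

```bash
python3 go.py g 25 42 130 94.04
```

```text
target 634.5 37.3
shift [0.1232, 0.1998, 0.0025] turn [-0.0025, -0.0011, 0.0024] t 6.825 F [-0.7 -0.2  0.5] gap -0.0
```

```bash
python3 -m jog '[0.04,0.05,0,0,0,0, 0.08,0.1,0,0,0,0, 0.11,0.15,0,0,0,0, 0.123,0.19,0,0,0,0, 0.123,0.2,0,0,0,0.002, 0.123,0.2,0,0,0,0.002]'  && python3 -m jog '[0,0,0.04,0,0,0, 0,0,0.08,0,0,0, 0,0,0.093,0,0,0, 0,0,0.094,0,0,0, 0,0,0.094,0,0,0]'; python3 go.py g 25 42 38 94.04;  python3 go.py g 25 -75 38 94.04; python3 fit.py
```

```text
time: 7.58
tool_pos: [634.8, 36.5, 132.6]
tcp_rot: [-179.8, -0.0, 94.1]
ft_force: [-0.1, 0.1, 0.1]
finger_gap: -0.3
grip_force: 0.0
time: 8.2
tool_pos: [636.9, 36.4, 42.6]
tcp_rot: [179.8, 0.0, 94.0]
ft_force: [0.3, 0.7, -0.2]
finger_gap: 0.1
grip_force: 0.0
target 634.5 37.3
shift [0.0011, -0.0024, 0.0046] turn [0.0028, 0.0003, 0.0001] t 8.2 F [ 0.3  0.7 -0.2] gap 0.1
target 642.7 -79.4
shift [-0.1159, -0.0024, 0.0046] turn [0.0028, 0.0003, 0.0001] t 8.2 F [ 0.3  0.7 -0.2] gap 0.1
[ 6.12645608e+02 -6.26039338e+00  7.05660471e-02 -9.28472422e+00] 4.043136673629212 0.5154095025000497
rail 2887 [[0.4, -160.0], [50.3, 131.1]]
jaw 1596 [[-95.8, -153.6], [49.2, 153.0]]
blk 494 [[-4.2, -31.1], [54.6, 39.0]]
```

```bash
python3 -m jog '[-0.008,0,0.003,0,0,0, -0.014,0,0.003,0,0,0, -0.02,0,0.003,0,0,0, -0.027,0,0.003,0,0,0, -0.035,0,0.003,0,0,0, -0.043,0,0.003,0,0,0, -0.051,0,0.003,0,0,0, -0.059,0,0.003,0,0,0]'; python3 -m jog '[-0.008,0,0,0,0,0, -0.016,0,0,0,0,0, -0.024,0,0,0,0,0, -0.031,0,0,0,0,0, -0.037,0,0,0,0,0, -0.041,0,0,0,0,0, -0.043,0,0,0,0,0, -0.043,0,0,0,0,0]';  python3 go.py g 25 -75 40 94.04; python3 fit.py
```

```text
time: 9.3
tool_pos: [640.0, -22.7, 37.6]
tcp_rot: [180.0, 0.0, 94.1]
ft_force: [-1.6, 1.9, 1.3]
finger_gap: 0.4
grip_force: 1.1
time: 10.3
tool_pos: [642.9, -65.3, 37.4]
tcp_rot: [-180.0, 0.0, 94.1]
ft_force: [0.1, -0.1, 0.6]
finger_gap: 0.1
grip_force: 0.0
target 642.9 -79.3
shift [-0.014, -0.0011, -0.0026] turn [-0.0001, 0.0004, 0.0004] t 10.3 F [ 0.1 -0.1  0.6] gap 0.1
[ 6.12788244e+02 -6.17522816e+00  7.27501724e-02 -9.35964422e+01] 4.168277834533559 0.4182824494827171
rail 2526 [[1.0, -157.7], [50.1, 158.4]]
jaw 1441 [[-96.4, -151.6], [51.2, 153.3]]
blk 641 [[-4.6, -115.8], [53.5, -63.1]]
```

Small steps now, watching the force.

```bash
python3 -m jog '[-0.003,0,0,0,0,0, -0.006,0,0,0,0,0, -0.008,0,0,0,0,0, -0.01,0,0,0,0,0, -0.011,0,0,0,0,0, -0.011,0,0,0,0,0]'; python3 -m jog '[-0.001,0,0,0,0,0, -0.001,0,0,0,0,0]'; python3 -m jog '[-0.001,0,0,0,0,0, -0.001,0,0,0,0,0]';
```

```text
time: 11.15
tool_pos: [643.7, -76.2, 37.4]
tcp_rot: [-180.0, 0.0, 94.1]
ft_force: [-0.7, 0.9, -1.2]
finger_gap: 0.2
grip_force: 0.5
time: 11.4
tool_pos: [643.8, -77.0, 37.5]
tcp_rot: [-180.0, 0.0, 94.1]
ft_force: [-0.0, 0.9, -1.5]
finger_gap: -0.1
grip_force: 0.7
time: 11.65
tool_pos: [643.9, -78.0, 37.5]
tcp_rot: [-180.0, 0.0, 94.1]
ft_force: [-1.8, 1.0, -0.9]
finger_gap: -0.0
grip_force: 0.8
```

```bash
for i in 1; do python3 -m jog '[-0.001,0,0,0,0,0, -0.001,0,0,0,0,0]' | sed -n '2p;4p'; python3 -m jog '[-0.001,0,0,0,0,0, -0.001,0,0,0,0,0]'| sed -n '2p;4p'; done; python3 - <<'E'
from h import *
P=np.load("P.npy")
s=r.snapshot("scene"); q=cloud(s).reshape(-1,3); q=q[~np.isnan(q[:,0])]; c,sn=np.cos(P[2]),np.sin(P[2]); L=(q[:,:2]-P[:2])@np.array([[c,-sn],[sn,c]])
m=(L[:,0]>-95)&(L[:,0]<-10)&(abs(q[:,2]-44)<1.5)&(L[:,1]>-140)&(L[:,1]<20)
save(s,"s3"); print(m.sum(), np.percentile(L[m],[1,50,99],axis=0))
cv2.imwrite("pics/s3c.png",cv2.resize(s["pixels"][170:300,220:420,::-1],None,fx=4,fy=4))
E
```

```text
tool_pos: [643.9, -78.9, 37.5]
ft_force: [-1.1, 2.3, -0.6]
tool_pos: [643.9, -79.0, 37.5]
ft_force: [-2.0, 6.3, 0.5]
406 [[ -93.90910465 -139.31376151]
 [ -53.12946483 -112.3195386 ]
 [ -14.03259111  -85.12329762]]
```

View pics/s3c.png

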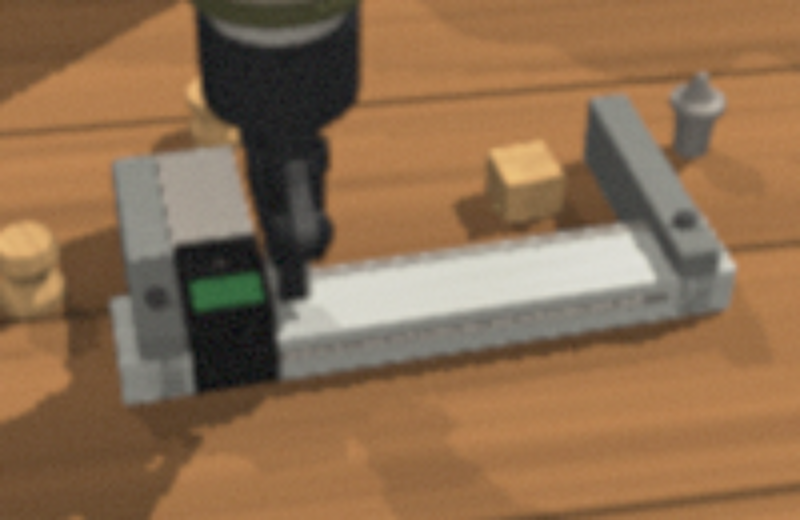

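```bash
python3 -m jog '[-0.001,0,0,0,0,0,-0.001,0,0,0,0,0]'| sed -n '2p;4p'; python3 -m jog '[0.005,0,0,0,0,0, 0.015,0,0,0,0,0, 0.02,0,-0.03,0,0,0, 0.02,0,-0.09,0,0,0, 0.02,0,-0.15,0,0,0, 0.02,0,-0.18,0,0,0, 0.02,0,-0.18,0,0,0]' 1 | sed -n 2p
python3 - <<'E'
from h import *
for c in ("top","scene"):
    s=r.snapshot(c); w=cloud(s); q=w.reshape(-1,3); q=q[~np.isnan(q[:,0])]
    n=q[(abs(q[:,0]-495)<60)&(abs(q[:,1]+358)<60)]
    b=n[abs(n[:,2]-60)<2.5]; rr=cv2.minAreaRect(b[:,:2].astype(np.float32)); print(c,"blocktop",len(b),rr)
    for z0,z1 in ((98,126),(126,134),(134,150),(70,98)):
        a=n[(n[:,2]>z0)&(n[:,2]<z1)]; 
        if len(a): print(c,z0,len(a),a.mean(0).round(1),a.min(0).round(1),a.max(0).round(1))
E
python3 go.py w 497 -358 220 94.04
```

```text
tool_pos: [643.9, -79.0, 37.5]
ft_force: [-2.3, 9.4, 1.9]
tool_pos: [645.0, -61.3, 222.2]
top blocktop 465 ((494.779296875, -363.33526611328125), (59.79412078857422, 60.919307708740234), 19.884395599365234)
top 98 42 [ 491.7 -356.   111.8] [ 484.2 -364.3   98.2] [ 502.2 -352.5  124.8]
top 126 12 [ 492.4 -355.9  130.7] [ 484.4 -362.1  126.2] [ 506.6 -352.1  134. ]
top 134 92 [ 493.7 -361.   142.1] [ 484.1 -372.1  134.4] [ 505.6 -351.7  148.5]
top 70 43 [ 491.8 -356.5   83. ] [ 484.7 -365.2   70. ] [ 503.1 -352.7   97.9]
scene blocktop 363 ((495.5307922363281, -360.7562255859375), (64.74993896484375, 59.824363708496094), 19.633756637573242)
scene 98 116 [ 501.8 -358.7  112.3] [ 493.2 -371.1   98.2] [ 506.5 -350.8  125.7]
scene 126 36 [ 502.  -358.9  130.5] [ 491.2 -370.8  126.6] [ 506.1 -350.5  134. ]
scene 134 75 [ 499.1 -359.7  140.6] [ 487.8 -370.4  134. ] [ 506.6 -351.3  145.7]
scene 70 102 [ 501.3 -359.3   84.2] [ 493.5 -370.3   70.1] [ 505.5 -350.4   97.9]
target 497.0 -358.0
shift [-0.286, -0.1664, -0.0027] turn [0.0002, 0.0003, 0.0005] t 13.425 F [-0.7  0.3 -0. ] gap 85.6
```

```bash
python3 -m jog '[-0.06,-0.03,0,0,0,0, -0.12,-0.06,0,0,0,0, -0.18,-0.1,0,0,0,0, -0.24,-0.14,0,0,0,0, -0.289,-0.168,0,0,0,0, -0.289,-0.168,0,0,0,0, -0.289,-0.168,0,0,0,0, -0.289,-0.168,0,0,0,0]' 1 | sed -n 2,3p; python3 go.py w 495 -361 220 94.04
python3 - <<'E'
from h import *
s=r.snapshot("wrist"); w=cloud(s); q=w.reshape(-1,3); q=q[~np.isnan(q[:,0])]
n=q[(abs(q[:,0]-495)<50)&(abs(q[:,1]+361)<50)]
for z0,z1 in ((98,126),(126,136),(136,150)):
        a=n[(n[:,2]>z0)&(n[:,2]<z1)]
        if len(a): print(z0,len(a),a.mean(0).round(1),a.min(0).round(1),a.max(0).round(1))
E
```

```text
tool_pos: [496.0, -359.8, 216.4]
tcp_rot: [-179.9, -0.1, 94.1]
target 495.0 -361.0
shift [-0.0012, -0.0011, -0.0036] turn [-0.0009, -0.0017, 0.0013] t 14.425 F [-0.   0.2  0.5] gap 85.4
98 262 [ 494.6 -353.3  112.5] [ 484.6 -361.7   98.2] [ 505.  -351.   125.9]
126 105 [ 494.8 -353.8  133.7] [ 483.2 -369.5  126.2] [ 506.1 -349.9  136. ]
136 817 [ 494.6 -359.4  142.7] [ 483.9 -371.   136. ] [ 505.6 -350.5  146.4]
```

```bash
python3 -m jog '[-0.001,-0.001,0.03,0,0,0, -0.001,-0.001,0.07,0,0,0, -0.001,-0.001,0.10,0,0,0, -0.001,-0.001,0.118,0,0,0, -0.001,-0.001,0.124,0,0,0, -0.001,-0.001,0.124,0,0,0]' | sed -n 2,4p;  python3 -m jog '[0,0,0,0,0,0,0,0,0,0,0,0,0,0,0,0,0,0,0,0,0,0,0,0,0,0,0,0,0,0,0,0,0,0,0,0,0,0,0,0,0,0]' -1 60
```

```text
tool_pos: [495.3, -362.2, 94.2]
tcp_rot: [180.0, 0.0, 94.1]
ft_force: [1.3, 0.0, -0.3]
time: 16.1
tool_pos: [494.7, -362.5, 94.0]
tcp_rot: [180.0, 0.0, 94.1]
ft_force: [-2.6, -0.6, 5.1]
finger_gap: 19.4
grip_force: 57.0
```

```bash
python3 -m jog '[0,0,-0.01,0,0,0, 0,0,-0.03,0,0,0, 0,0,-0.06,0,0,0, 0,0,-0.10,0,0,0, 0,0,-0.12,0,0,0, 0,0,-0.12,0,0,0]' | sed -n 2,6p
python3 - <<'E'
from h import *
s=r.snapshot("wrist"); save(s,"w4"); w=cloud(s); q=w.reshape(-1,3)
st=r.sense(); print(st["tool_pos"])
q=q[~np.isnan(q[:,0])]
d=q-st["tool_pos"]; n=d[(np.hypot(d[:,0],d[:,1])<25)&(d[:,2]<-30)&(d[:,2]>-95)]
for z in range(-95,-30,10):
    a=n[(n[:,2]>=z)&(n[:,2]<z+10)]
    if len(a): print(z,len(a),a.mean(0).round(1),a.min(0).round(1),a.max(0).round(1))
E
python3 go.py w 631.2 -113.2 190 94.04
```

```text
tool_pos: [495.8, -363.1, 216.1]
tcp_rot: [179.8, 0.2, 94.1]
ft_force: [0.1, 0.3, -1.0]
finger_gap: 19.2
grip_force: 57.2
[ 494.94728421 -362.41582116  213.79062819]
-85 33 [  1.    2.2 -79.3] [ -1.6  -0.5 -84. ] [  3.7   3.3 -75.2]
-75 50 [  1.2   2.  -70.1] [ -1.6  -0.2 -74.9] [  4.3   3.1 -65. ]
-65 54 [  1.2   2.1 -59.9] [ -1.5   0.4 -64.9] [  4.2   3.2 -55. ]
-55 20 [  1.3   2.4 -53.2] [ -1.4   0.7 -54.9] [  4.    3.3 -50.8]
-35 25 [  0.7   8.5 -31.3] [ -6.9   5.  -32.9] [  9.3  10.2 -30.1]
target 631.2 -113.2
shift [0.2389, 0.1536, 0.0237] turn [0.0008, 0.0008, 0.0005] t 16.9 F [ 0.6  0.2 -0.8] gap 19.4
```

View pics/w4.png

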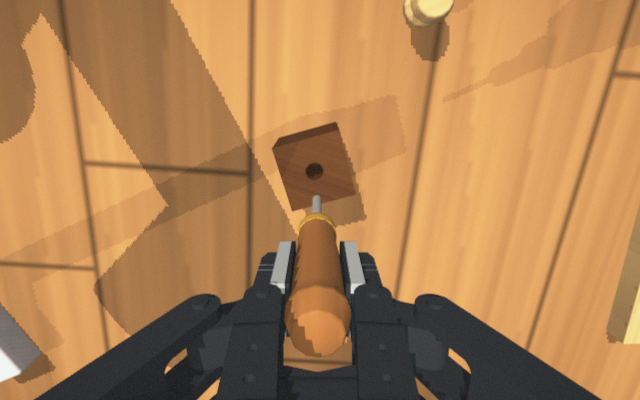

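```bash
python3 -m jog '[0.05,0.03,0,0,0,0, 0.1,0.065,0,0,0,0, 0.15,0.1,0,0,0,0, 0.2,0.13,0,0,0,0, 0.235,0.15,0.01,0,0,0, 0.2386,0.1525,0.028,0,0,0, 0.2386,0.1525,0.028,0,0,0, 0.2386,0.1525,0.028,0,0,0]' | sed -n 2,6p
cat > tip.py <<'E'
from h import *
import sys
s=r.snapshot("wrist"); save(s,sys.argv[1]); w=cloud(s); st=r.sense(); T=st["tool_pos"]; print(T.round(1),st["ft_force"].round(1))
d=w-T
m=(np.hypot(d[...,0]-1,d[...,1])<12)&(d[...,2]<-54)&(d[...,2]>-95)&(w[...,2]>58.5)
n=d[m]
for z in range(-95,-50,10):
    a=n[(n[:,2]>=z)&(n[:,2]<z+10)]
    if len(a): print(z,len(a),(a.min(0)/2+a.max(0)/2).round(1),a.min(0).round(1),a.max(0).round(1))
P=np.load("P.npy")
c,sn=np.cos(P[2]),np.sin(P[2]); L=(w[...,:2]-P[:2])@np.array([[c,-sn],[sn,c]])
t=(abs(w[...,2]-56)<2.5)&(L[...,0]>-9)&(L[...,0]<60)&(L[...,1]<-80)&(L[...,1]>-135)
print("block top",np.percentile(L[t],[1,99],axis=0).round(1).tolist())
K=np.array(s["K"])
def px(x,y,z): return cv2.projectPoints(np.array([[x,y,z]],float),np.array(s["rvec"],float),np.array(s["tvec"],float),K,None)[0].ravel().round(1)
g=P[:2]+[c*11+sn*108,sn*11-c*108]; print("well pred",g.round(1),px(*g,56))
h=(w[...,2]<53)&(w[...,2]>40)&(np.hypot(w[...,0]-g[0],w[...,1]-g[1])<8); 
if h.sum(): print("hole",h.sum(),w[h].mean(0).round(1),w[h].min(0).round(1),w[h].max(0).round(1), np.argwhere(h).mean(0)[::-1])
u,v=px(*g,56).astype(int); v0,u0=max(v-60,0),max(u-80,0)
cv2.imwrite(f"pics/{sys.argv[1]}c.png",cv2.resize(s["pixels"][v0:v0+120,u0:u0+160,::-1],None,fx=4,fy=4,interpolation=cv2.INTER_CUBIC)); print("crop",u0,v0)
E
python3 tip.py w5
```

```text
tool_pos: [629.1, -114.6, 184.7]
tcp_rot: [-179.9, -0.0, 94.0]
ft_force: [0.2, -0.4, -0.1]
finger_gap: 19.8
grip_force: 57.2
[ 629.5 -114.8  185.6] [-0.1 -0.2 -0.6]
-95 6 [ -0.4   3.1 -86.1] [ -2.8   2.4 -87. ] [  2.    3.8 -85.1]
-85 44 [ -0.3   2.5 -80.1] [ -3.3   0.8 -84.9] [  2.7   4.2 -75.3]
-75 50 [ -0.3   2.7 -69.7] [ -3.2   1.  -74.4] [  2.7   4.4 -65. ]
-65 53 [ -0.3   2.6 -59.9] [ -3.1   1.1 -64.8] [  2.5   4.1 -55. ]
-55 3 [ -0.4   3.7 -54.9] [ -1.9   3.6 -54.9] [  1.1   3.8 -54.8]
block top [[-4.6, -128.8], [54.2, -85.1]]
well pred [ 631.6 -113.1] [319.7 180.5]
hole 130 [ 631.3 -113.3   49.5] [ 626.1 -117.8   41.1] [ 636.8 -108.    53. ] [319.28461538 178.6       ]
crop 239 120
```

View pics/w5c.png

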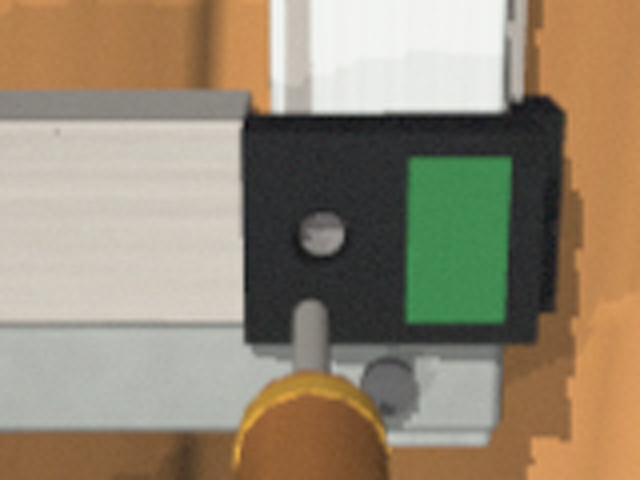

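```bash
python3 -m jog '[0.0003,0.0022,0.01,0,0,0, 0.0003,0.0022,0.025,0,0,0, 0.0003,0.0022,0.034,0,0,0, 0.0003,0.0022,0.034,0,0,0, 0.0003,0.0022,0.034,0,0,0]' | sed -n 2,6p
python3 tip.py w6
```

```text
tool_pos: [632.2, -113.0, 151.7]
tcp_rot: [180.0, 0.0, 94.1]
ft_force: [-0.1, 0.1, -0.0]
finger_gap: 19.5
grip_force: 57.2
[ 632.4 -113.   152. ] [-0.2 -0.  -1.3]
-95 2 [  0.3   3.  -85.5] [ -1.7   3.  -86. ] [  2.4   3.1 -85.1]
-85 45 [  0.1   2.2 -80. ] [ -2.9   0.4 -84.9] [  3.1   4.  -75. ]
-75 45 [  0.1   2.5 -70.2] [ -2.8   0.8 -74.6] [  3.    4.1 -65.7]
-65 58 [  0.1   2.8 -60. ] [ -2.7   1.3 -65. ] [  2.9   4.2 -55. ]
-55 4 [ -0.6   3.3 -54.5] [ -2.1   2.7 -54.9] [  0.9   3.9 -54.1]
block top [[-4.8, -128.5], [54.1, -85.1]]
well pred [ 631.6 -113.1] [315.2 195. ]
hole 129 [ 631.1 -112.8   49.5] [ 626.2 -117.5   40.9] [ 636.6 -108.5   53. ] [314.49612403 191.72868217]
crop 235 135
```

View pics/w6c.png

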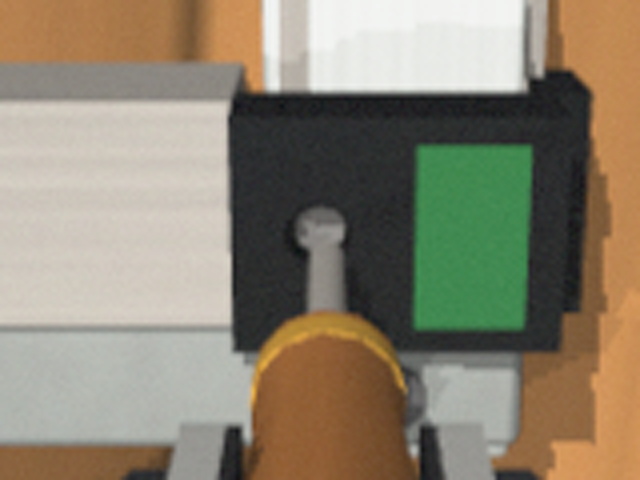

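```bash
python3 -m jog '[-0.0008,-0.001,0,0,0,0, -0.0008,-0.001,0.003,0,0,0, -0.0008,-0.001,0.006,0,0,0, -0.0008,-0.001,0.008,0,0,0, -0.0008,-0.001,0.010,0,0,0, -0.0008,-0.001,0.011,0,0,0, -0.0008,-0.001,0.011,0,0,0]' | sed -n 2,6p
python3 tip.py w7
```

```text
tool_pos: [631.1, -113.9, 140.4]
tcp_rot: [-180.0, -0.0, 94.1]
ft_force: [0.4, 0.2, -0.9]
finger_gap: 19.2
grip_force: 57.2
[ 631.2 -113.8  140.5] [-0.4 -0.9 -0.6]
-85 28 [  0.2   2.2 -78.6] [ -2.8   0.5 -82. ] [  3.1   3.9 -75.1]
-75 54 [  0.2   2.7 -69.8] [ -2.7   1.  -74.6] [  3.1   4.3 -65. ]
-65 53 [  0.2   2.7 -60.3] [ -2.6   1.3 -64.9] [  3.    4.1 -55.7]
-55 5 [  0.1   3.1 -54.5] [ -2.    2.7 -54.9] [  2.2   3.5 -54. ]
block top [[-4.8, -128.4], [54.2, -85.1]]
well pred [ 631.6 -113.1] [316.8 199. ]
hole 107 [ 631.4 -112.4   49.4] [ 626.1 -116.8   42.1] [ 636.7 -108.5   53. ] [316.58878505 195.07476636]
crop 236 139
```

```bash
python3 -m jog '[0,0,0.002,0,0,0, 0,0,0.003,0,0,0, 0,0,0.004,0,0,0, 0,0,0.004,0,0,0]' | sed -n '2p;4p'; python3 -m jog '[0,0,0.001,0,0,0,0,0,0.001,0,0,0]' | sed -n '2p;4p';python3 -m jog '[0,0,0.001,0,0,0,0,0,0.001,0,0,0]' | sed -n '2p;4p'
```

```text
tool_pos: [631.0, -113.8, 136.3]
ft_force: [0.6, -0.8, -0.3]
tool_pos: [631.3, -113.9, 135.7]
ft_force: [-0.0, 0.2, 0.2]
tool_pos: [631.3, -113.9, 134.6]
ft_force: [0.0, -0.3, 1.6]
```

```bash
python3 -m jog '[0,0,0.001,0,0,0,0,0,0.002,0,0,0,0,0,0.002,0,0,0]' | sed -n '2p;4p'; python3 -m jog '[0,0,0.001,0,0,0,0,0,0.001,0,0,0]' | sed -n '2p;4p';python3 -m jog '[0,0,0.001,0,0,0,0,0,0.001,0,0,0]' | sed -n '2p;4p'
```

```text
tool_pos: [631.3, -113.9, 132.6]
ft_force: [-0.5, -0.7, 3.0]
tool_pos: [631.3, -113.9, 131.6]
ft_force: [-0.1, 0.3, 3.7]
tool_pos: [631.3, -113.9, 130.8]
ft_force: [-0.8, 0.9, 4.6]
```

```bash
python3 -m jog '[0,0,0.001,0,0,0,0,0,0.001,0,0,0]' | sed -n '2p;4p';python3 -m jog '[0,0,0.001,0,0,0,0,0,0.001,0,0,0]' | sed -n '2p;4p'
```

```text
tool_pos: [631.6, -114.0, 130.6]
ft_force: [-2.1, 0.7, 9.3]
tool_pos: [631.9, -114.1, 130.5]
ft_force: [-3.5, 0.4, 13.1]
```

```bash
python3 -m jog '[0,0,-0.004,0,0,0, 0,0,-0.01,0,0,0, 0,0,-0.02,0,0,0, 0,0,-0.04,0,0,0, 0,0,-0.07,0,0,0, 0,0,-0.086,0,0,0, 0,0,-0.086,0,0,0]' | sed -n 2,6p; python3 go.py w 494.8 -362.4 216 94.04; python3 fit.py
```

```text
tool_pos: [632.2, -114.1, 216.9]
tcp_rot: [179.8, 0.1, 94.1]
ft_force: [-0.1, -0.2, -0.6]
finger_gap: 19.7
grip_force: 57.8
target 494.8 -362.4
shift [-0.2379, -0.1547, 0.0006] turn [0.0036, 0.0012, 0.0005] t 22.8 F [-0.1 -0.2 -0.6] gap 19.7
[ 6.12770017e+02 -5.86191251e+00  7.54994995e-02 -1.95246250e+01] 4.3258026749836915 1.4826561019243099
rail 2750 [[0.7, -160.1], [50.2, 157.9]]
jaw 1490 [[-95.9, -152.8], [51.1, 153.0]]
blk 732 [[-5.1, -128.5], [53.5, -86.6]]
```

```bash
python3 -m jog '[-0.05,-0.03,0,0,0,0, -0.1,-0.065,0,0,0,0, -0.15,-0.1,0,0,0,0, -0.2,-0.13,0,0,0,0, -0.233,-0.15,0,0,0,0, -0.238,-0.155,0,0,0,0, -0.238,-0.155,0,0,0,0, -0.238,-0.155,0,0,0,0]' | sed -n 2,3p; python3 go.py w 494.8 -362.4 160 94.04
python3 - <<'E'
from h import *
s=r.snapshot("wrist"); w=cloud(s); T=r.sense()["tool_pos"]; d=w-T
a=d[(np.hypot(d[...,0],d[...,1])<12)&(d[...,2]<-62)&(d[...,2]>-84)]; print(T,"shank",a.min(0),a.max(0))
h=(w[...,2]<56)&(w[...,2]>1)&(np.hypot(w[...,0]-494.8,w[...,1]+361)<14); print(h.sum(),w[h].min(0),w[h].max(0),w[h].mean(0))
b=w[(abs(w[...,2]-60)<2.5)&(np.hypot(w[...,0]-494.8,w[...,1]+361)<50)]; print(cv2.minAreaRect(b[:,:2].astype(np.float32)))
E
```

```text
tool_pos: [493.9, -360.9, 213.9]
tcp_rot: [-180.0, -0.1, 94.1]
target 494.8 -362.4
shift [-0.0016, 0.0008, 0.0539] turn [-0.0004, -0.001, 0.0018] t 23.9 F [ 0.4  0.1 -0.6] gap 19.6
[ 494.08455824 -360.91445749  214.13811204] shank [ -2.81319752   0.26787029 -83.92545872] [  3.06888267   4.03584474 -62.13243733]
207 [ 487.50221609 -369.52150885    1.1701257 ] [ 502.27074069 -362.76694622   55.97223822] [ 495.29381813 -367.7610944    32.84962011]
((494.8594665527344, -361.7663269042969), (60.16033172607422, 60.67205810546875), 19.70093536376953)
```

```bash
python3 -m jog '[-0.002,0.0008,0.01,0,0,0, -0.002,0.0008,0.03,0,0,0, -0.002,0.0008,0.05,0,0,0, -0.002,0.0008,0.065,0,0,0, -0.002,0.0008,0.08,0,0,0, -0.002,0.0008,0.095,0,0,0, -0.002,0.0008,0.11,0,0,0, -0.002,0.0008,0.11,0,0,0]' | sed -n '2p;4p'; python3 -m jog '[0,0,0.004,0,0,0, 0,0,0.007,0,0,0,0,0,0.008,0,0,0,0,0,0.008,0,0,0]' | sed -n '2p;4p'
```

```text
tool_pos: [493.5, -363.5, 102.6]
ft_force: [-0.6, 0.6, -0.5]
tool_pos: [494.4, -364.3, 96.7]
ft_force: [0.0, -0.2, -0.4]
```

```bash
python3 -m jog '[0,0,0.001,0,0,0,0,0,0.001,0,0,0]' | sed -n '2p;4p'; python3 -m jog '[0,0,0.001,0,0,0,0,0,0.001,0,0,0]' | sed -n '2p;4p'
```

```text
tool_pos: [494.3, -364.2, 95.5]
ft_force: [-0.6, 0.4, -1.2]
tool_pos: [494.3, -364.1, 94.4]
ft_force: [0.3, -0.2, -0.7]
```

```bash
python3 -m jog '[0,0,0.001,0,0,0,0,0,0.001,0,0,0]' | sed -n '2p;4p'; python3 -m jog '[0,0,0,0,0,0,0,0,0,0,0,0,0,0,0,0,0,0,0,0,0,0,0,0,0,0,0,0,0,0]' 1 | sed -n '2p;4,5p'; python3 -m jog '[0,0,-0.02,0,0,0,0,0,-0.06,0,0,0,0,0,-0.11,0,0,0,0,0,-0.16,0,0,0,0,0,-0.16,0,0,0]' | sed -n '2p;4p'
python3 - <<'E'
from h import *
s=r.snapshot("wrist"); w=cloud(s); q=w.reshape(-1,3); q=q[~np.isnan(q[:,0])]
n=q[(abs(q[:,0]-495)<25)&(abs(q[:,1]+361)<25)]
for z0,z1 in ((65,98),(98,126),(136,150)):
    a=n[(n[:,2]>z0)&(n[:,2]<z1)]
    if len(a): print(z0,len(a),a.min(0).round(1),a.max(0).round(1))
s=r.snapshot("scene"); save(s,"end"); w=cloud(s)
for nm in ["bobbin_piece","square_piece","knob_piece","awl"]:
    for o in r.outline_of(s,nm)[:1]:
        q=w[o["region"]]; q=q[~np.isnan(q[:,0])]; print(nm,round(o["score"],2),np.percentile(q,[3,50,97],axis=0).round().tolist())
cv2.imwrite("pics/endc.png",cv2.resize(s["pixels"][150:280,120:420,::-1],None,fx=2.6,fy=2.6))
E
```

```text
tool_pos: [494.5, -364.3, 94.0]
ft_force: [-1.2, 0.7, 3.9]
tool_pos: [494.3, -364.2, 93.5]
ft_force: [-0.2, -0.1, -0.2]
finger_gap: 85.2
tool_pos: [496.6, -366.2, 261.8]
ft_force: [-0.8, 0.2, -0.4]
65 140 [ 485.1 -364.5   65.3] [ 504.4 -353.1   97.9]
98 156 [ 485.2 -361.8   98.3] [ 505.5 -352.9  125.5]
136 594 [ 484.1 -372.3  136. ] [ 506.  -352.3  146.8]
bobbin_piece 0.51 [[429.0, -119.0, -0.0], [457.0, -101.0, 28.0], [521.0, -82.0, 43.0]]
square_piece 0.55 [[496.0, 53.0, -0.0], [553.0, 71.0, 24.0], [561.0, 100.0, 31.0]]
knob_piece 0.53 [[571.0, -228.0, -1.0], [593.0, -212.0, 24.0], [601.0, -196.0, 41.0]]
awl 0.67 [[369.0, -395.0, 1.0], [502.0, -361.0, 107.0], [506.0, -353.0, 144.0]]
```

View pics/endc.png

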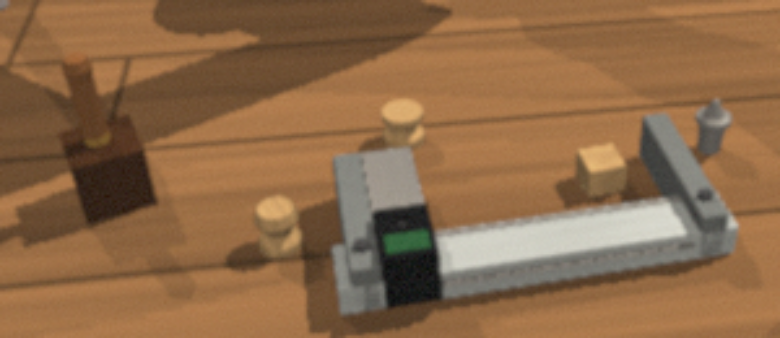

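The picture shows the awl upright in its block (crop 95,135), the carriage closed on the -y jaw (crop 390,220), the bobbin on the bench (400,120), and the square block and knob where they were.

```bash
python3 -c "
from bench import r
print(r.hand_in())"
```

```text
the job is handed in; nothing more can be done
None
```

I've handed the job in, but the judge returned no verdict: the bobbin is out on the bench, the carriage is closed on the -y jaw, the zero button was pressed to its stop with the awl (peak about 13 N), and the awl is back upright in its block with the square block undisturbed.

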